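# Tap a stuck mould half loose

### The job

The far half of the small casting mould is stuck on its two guide pillars. Pick up the mallet and tap its two blue lugs alternately, lightly, away from the fixed half, never letting the half get more than about 5 degrees out of square, until the gap between the halves is at least 35 mm (both red bands on the pillars show in full) and the half stands square again to within about 2 degrees. Touch the moving half with the mallet only, then lay the mallet down flat on the bench clear of the mould, and leave the things around undisturbed.

Things in the scene. Friction and masses are not known exactly. Their poses are not given: they have to be found in the camera images.
- mould: Fixed dark base plate (x -68..98, y +-120, 12 mm high) with a bare steel fixed half (x -63..0, y +-80, top 52 mm high) and two pillars along x at y +-60, 33 mm high, each with a red band 26 to 32 mm out. Origin: bench top under the middle of the parting face; x = opening direction, away from the fixed half, y = left, z up. Only the two lugs stand above 52 mm.
- moving_half (a joint): Gap between the halves at the middle, m; starts at 5 to 8 mm, grows as the moving half slides along the mould's x, to 57 mm at most. The moving half is a bare steel bar 26 mm thick, 216 mm wide, 0.8 kg, top 52 mm high, held by dry friction of about 5 N; it stays where it is left.
- skew (a joint): Turn of the moving half about the vertical, rad; 0 = square, positive = right lug (y < 0) ahead. Starts within 0.05 either way; past 0.10 it is racked and spoilt. Stiff (0.4 N m), stays where left. A tap of 5 to 8 N on one lug turns the half roughly about the other pillar: 10 mm at the lug changes skew by about 0.06 (right lug up, left lug down) and the gap by 6 mm.
- lug_left (a point): Centre of the steel striking pad (30 mm wide, 34 high, facing the fixed half) on the left upright blue lug of the moving half: 90 mm above the bench, at y = +90 mm. The lug is 36 mm wide, from 52 to 113 mm high. Its x axis points in the opening direction and turns with the half.
- lug_right (a point): The same on the right lug, at y = -90 mm.
- mallet: Loose mallet, 0.3 kg, lying flat, origin then 18 mm high. Origin: grip point on the axis of the wooden handle (20 mm wide, 24 high); y toward the head, x along the head, z up. Head: cylinder along x, 84 mm long, 36 mm across, centre at y = +50 mm; yellow face at x = -42, red face at x = +42 mm. Handle from y = +34 to -50, then a 36 mm knob to -72 mm.
- bin: Red plastic parts bin, 122 x 79 x 52 mm, bystander; origin under its centre.
- tape: Roll of black tape, 62 mm across, 19 mm high, bystander; origin under its centre.
- vernier: Steel calipers, 202 mm long, 70 mm wide, 10 mm high, lying flat, bystander; origin under the middle.
Not all that is in view belongs to the job. Several things have the shape of the mallet; the one meant has the colours described above.

How it is judged:
On the way, in this order (a step that is already met when the one before it is completed fails the run):
1. the mallet has been picked up (height (world z) of mallet above 0.05 m), for 0.2 s.
2. the moving half has been tapped to a gap of at least 16 mm (value of joint moving_half above 0.016 m), for 0.1 s.
3. the gap is at least 34 mm and the half is square within 0.05 rad, with the mallet drawn back from the mould (value of joint moving_half above 0.034 m and value of joint skew between -0.05 and 0.05 rad and contact force between mallet and mould below 0.05 N), for 0.2 s.
At the end, for the whole second after the job is handed in: The gap at the middle is at least 34 mm, the moving half is square within 0.05 rad (3 degrees), and the mallet lies released and at rest on the bench (origin 8 to 26 mm high), not touching the mould (all of step 3 and height (world z) of mallet between 0.008 and 0.026 m and linear speed of mallet below 0.02 m/s and contact force between mallet and the fingers below 0.05 N).
It fails at once if the moving half is racked by more than 0.10 rad (not (value of joint skew between -0.1 and 0.1 rad)).
It fails at once if the moving half is touched by the fingers or the arm instead of the mallet (contact force between any of the arm, the fingers and moving_half above 1 N).
It fails at once if a blow harder than 60 N (contact force between mallet and mould above 60 N).
It fails at once if a bystander is shifted by more than 20 mm (distance of any of bin, tape, vernier from where it was at the start of the episode above 0.02 m).
It also fails if it takes over 61 s, if anything falls off the work surface, if the arm or the gripper's body presses on something with over 40 N, if the wrist force passes 120 N, or if a joint passes its speed limit or range.

### The arm

A 7-joint arm with a two-finger parallel gripper is mounted at the origin on a cart in front of the work surface, level with it; the furniture and walls round the work are solid. World frame = base frame: x ahead of the robot, y to its left, z up, the work surface at z = 0. Lengths are in m, angles in rad, forces in N, time in s.
With the tool pointing down it reaches from about 0.4 to 0.85 m from the base axis. Payload 4.5 kg.
Tool frame: the origin (TCP) lies where the fingers leave the gripper's body, on its centre line; the fingertips stand 64 mm ahead of it and the grasp point (between the pads) lies 45 mm ahead of it; z points along the fingers, y is the line along which they close (so a half turn about z gives the same grasp; the last joint's range is limited). The gripper opens to 88 mm and grips with 3 to 60 N. Pads are 18 mm wide; open, the fingers measure 123 mm over their backs; the gripper's body (75 mm by 187 mm) begins 45 mm behind the grasp point.
Start: joints at [1.165, 0.689, -0.195, 1.565, 0.157, 0.902, -0.215], TCP at [0.266, -0.566, 0.303] pointing down, gripper open.
Joint ranges: [-3.01, 3.01], [-0.46, 2.08], [-1.47, 1.51], [0.13, 2.56], [-1, 4.14], [0.04, 2.09], [-2.66, 2.66]. Speed limits (rad/s): [2.57, 2.57, 3.14, 3.14, 3.14, 3.14, 3.14].

### API

Orientations are given as a unit quaternion [x, y, z, w].
In Python, from plant import r gives the robot as it stands.
- The arm moves only by the tool play_rows, never from a script. Its arguments are lists of equal length, an entry for each row: "translation": the shift along the tool's x, y, z in m, a list of three; "delta_rot": the turn, a rotation vector about the tool's x, y, z in degrees, a list of three; "grip": the opening, from -1 (shut) to 1 (fully open). In form: {"translation": [[x, y, z], ...], "delta_rot": [[rx, ry, rz], ...], "grip": [grip, ...]}. A call has 1 to 20 rows; each row shifts and turns the commanded pose from where the row before left it, along the tool's axes as they then stand; what a row does not reach is not made up. A row lasts 1/8 s, in which the tool goes at most 62.5 mm and 10.7 degrees, less where a joint would pass 70% of its speed; a pose out of reach is approached as far as the arm can. A call with a gripper value outside its range is refused whole. The fingers move at their own pace and stop on an object; "squeeze" is the grip in N (left out, the last holds). Time passes only in rows, so rows that do not move let the fingers close. It gives the time, the measured TCP pose, the force, the opening and the grip force at its end, in the units of the state.
- r.get_state(): the state, without advancing time (a new reading comes with each control period).
- r.snapshot(name): name is "scene" or "top" or "wrist"; returns the picture (384x512x3 uint8, blue, green, red); there is no depth.
- r.get_calibration(name): a dict with "intrinsics" (3x3 intrinsics, pixels), "k1" (the pictures are not rectified: a ray, as slopes to the right and down, at radius r is drawn at 1 + k1 r^2 times it, then the intrinsics apply), "eye" and "rotation" of the camera in the world. Camera axes: x right, y up, looking along -z (the intrinsics and any distortion apply to the point x, -y, -z); pixel columns grow to the right and rows downward; lengths in m; the calibration is good to about 2 mm. A picture is of the moment at which its call begins: read the wrist's pose just before it. get_calibration takes no time and is no camera call; for the wrist camera it gives the pose at the moment of the call.
- r.finish_job(): hands the job in; it is judged then, once.
Trained networks look in the newest picture that a camera, given by its name, has taken for a name from the list of things; names that differ only in an ending like _2 or _b are one class to them, and where a whole thing is asked for, a point or a joint stands for the part that bears it (a point fixed in the world has none). Each returns a list of dicts, best first, with "confidence" (0 to 1); they miss things now and then, are a little off and sometimes report something else, mostly with a low value. They report only what shows in the picture. A call takes as long as a camera call. They do not tell look-alikes from the thing itself.
- r.look_for(camera, target): "point" ([x, y, z] in m, in world coordinates, good to about 4 mm: the middle of the surface that is visible of it).
- r.silhouettes(camera, target): "pixels" (384x512 bool, what is visible of it).
The state is a dict: "clock": time; "q": joint angles; "qd": joint speeds; "joint_torque": joint torques, N m; "tool_pos": TCP position; "eef_rot": TCP orientation; "contact_force": force on the tool from outside, world axes, zero at the start; "moment": the same for the moment, N m; "opening": opening from 0.0 (shut) to 1.0 (fully open); "finger_force": force on a finger pad.
Only numpy, scipy, OpenCV 4.12 (cv2) and the standard library are available. Lean on these libraries where they do the work, as an engineer would, in place of code of your own. Each camera call takes 0.05 s, during which the arm holds its last target. There are 200 camera calls.

## Working session

There is one attempt and no reset: what is moved stays moved. The work goes in short steps, Python scripts to look and compute and a tool call to move; the robot and the scene stay as the last step left them, time stands still between calls to the robot, and variables do not carry over. Pictures are saved under pics/ and viewed, at most 10 in all, crops included, and the job is handed in when it is done.

Besides the shell and the picture viewer there is one more tool, called after "Request:" in YAML: its name, and indented under it one key for each argument. play_rows: Moves the arm, as the interface text tells. Its arguments: {"type":"object","properties":{"translation":{"type":"array","items":{"type":"array","items":{"type":"number"}}},"delta_rot":{"type":"array","items":{"type":"array","items":{"type":"number"}}},"grip":{"type":"array","items":{"type":"number"}},"squeeze":{"type":"number"}},"required":["translation","delta_rot","grip"]}

```bash
ls; mkdir -p pics
cat > h.py <<'E'
import numpy as np, cv2
from plant import r
from scipy.spatial.transform import Rotation as R
def snap(c,name):
    im=r.snapshot(c); cv2.imwrite('pics/'+name+'.png',im); return im
def cal(c):
    k=r.get_calibration(c); return np.array(k['intrinsics']),float(k['k1']),np.array(k['eye']),np.array(k['rotation'])
def rot(q): 
    q=np.array(q); return q if q.shape==(3,3) else R.from_quat(q).as_matrix()
def ray(c,px,k=None):
    K,k1,e,q=k or cal(c); M=rot(q)
    d=np.array([(px[0]-K[0,2])/K[0,0],(px[1]-K[1,2])/K[1,1]]); u=d.copy()
    for _ in range(20): u=d/(1+k1*(u@u))
    v=M@np.array([u[0],-u[1],-1]); return e,v/np.linalg.norm(v)
def onz(c,px,z,k=None):
    e,v=ray(c,px,k); return e+v*(z-e[2])/v[2]
def proj(c,p,k=None):
    K,k1,e,q=k or cal(c); v=rot(q).T@(np.array(p)-e); u=np.array([v[0],-v[1]])/-v[2]
    u=u*(1+k1*(u@u)); return K[:2,:2]@u+K[:2,2]
def tri(a,b):
    A=np.zeros((3,3));y=np.zeros(3)
    for e,v in(a,b):
        P=np.eye(3)-np.outer(v,v);A+=P;y+=P@e
    x=np.linalg.solve(A,y); return x,[np.linalg.norm((np.eye(3)-np.outer(v,v))@(x-e)) for e,v in (a,b)]
E
python3 - <<'E'
from h import *
np.set_printoptions(precision=3,suppress=True)
a=snap('scene','scene0');b=snap('top','top0')
for c in('scene','top'):
    print(c,cal(c))
    for t in('mallet','lug_left','lug_right','mould','moving_half','bin','tape','vernier'):
        print(t,[(np.array(d['point']).round(3).tolist(),round(d['confidence'],2)) for d in r.look_for(c,t)])
print(r.get_state())
E
```

```text
pics
scene (array([[352.44 ,   0.   , 253.688],
       [  0.   , 352.44 , 191.962],
       [  0.   ,   0.   ,   1.   ]]), -0.08587201836150991, array([0.052, 0.755, 0.732]), array([-0.131,  0.437,  0.847, -0.273]))
mallet [([0.41, -0.14, 0.028], 0.96), ([0.394, 0.05, 0.028], 0.78), ([0.539, -0.326, 0.027], 0.55), ([0.686, -0.232, 0.009], 0.42)]
lug_left [([0.612, 0.078, 0.054], 0.82), ([0.696, -0.169, 0.017], 0.37)]
lug_right [([0.612, 0.072, 0.053], 0.78)]
mould [([0.598, 0.085, 0.041], 0.97)]
moving_half [([0.618, 0.073, 0.053], 0.58)]
bin [([0.585, 0.343, 0.023], 0.57)]
tape [([0.694, -0.168, 0.019], 0.45)]
vernier [([0.684, -0.232, 0.008], 0.53)]
top (array([[355.663,   0.   , 250.755],
       [  0.   , 355.663, 192.766],
       [  0.   ,   0.   ,   1.   ]]), -0.0903624781343906, array([0.453, 0.017, 1.007]), array([ 0.042, -0.046, -0.703,  0.708]))
mallet [([0.549, -0.342, 0.03], 0.86), ([0.417, -0.16, 0.028], 0.79), ([0.4, 0.046, 0.03], 0.59)]
lug_left [([0.62, 0.036, 0.057], 0.84)]
lug_right [([0.618, 0.041, 0.052], 0.56)]
mould [([0.611, 0.035, 0.039], 0.64)]
moving_half [([0.617, 0.039, 0.054], 0.68)]
bin [([0.585, 0.364, 0.011], 0.68)]
tape [([0.704, -0.167, 0.018], 0.58)]
vernier [([0.686, -0.252, 0.003], 0.79)]
{'clock': 0.9, 'q': array([ 1.165,  0.689, -0.195,  1.565,  0.157,  0.903, -0.215]), 'qd': array([ 0.   ,  0.001, -0.   , -0.   , -0.001,  0.001, -0.001]), 'joint_torque': array([  0.   , -52.749,  -1.267, -15.375,  -0.052,  -0.001,   0.   ]), 'tool_pos': array([ 0.266, -0.566,  0.303]), 'eef_rot': array([0.976, 0.218, 0.   , 0.   ]), 'contact_force': array([ 0.311,  0.339, -0.211]), 'moment': array([-0.007,  0.003, -0.027]), 'finger_force': 0.0, 'opening': 0.9957628038745856}
```

Run:
```python
import cv2,numpy as np
a=cv2.imread('pics/scene0.png');b=cv2.imread('pics/top0.png')
cv2.imwrite('pics/t0b.png',cv2.resize(b[40:384,120:512][:, :],None,fx=1.7,fy=1.7,interpolation=cv2.INTER_CUBIC))
```

```text
(no output)
```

View pics/top0.png

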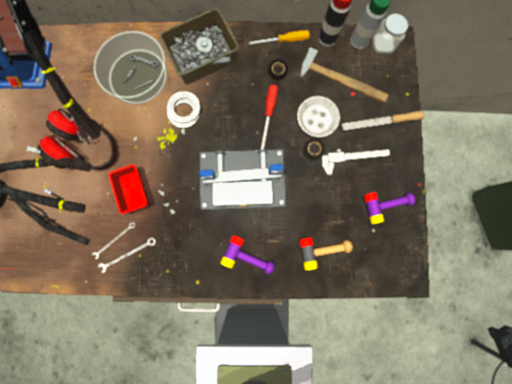

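View pics/scene0.png

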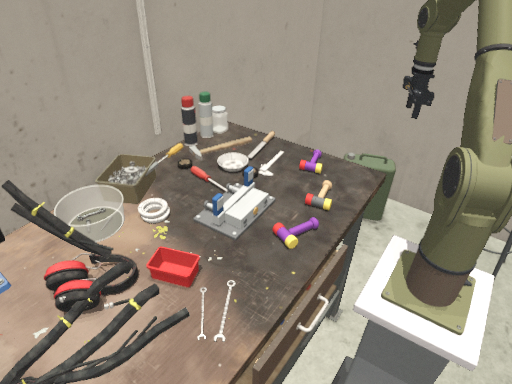

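The top view shows the robot at the bottom, with world +x up. The mould is at (242,180), with its lugs at (207,174) and (277,168), and it opens upward, away from the robot.

There are three mallets: purple handle at (245,255), wooden handle at (325,252), and purple handle at (390,205). The wooden one fits the description. I'll confirm that and measure in enlarged crops.

Run:
```python
import cv2,numpy as np
a=cv2.imread('pics/scene0.png');b=cv2.imread('pics/top0.png')
z=lambda im,x,y,w,h,W,H:cv2.resize(im[y:y+h,x:x+w],(W,H),interpolation=cv2.INTER_CUBIC)
# top: mould 190..300 x 140..215 ; mallet 290..370 x 230..280 ; scene mould 190..290x160..240, mallet 295..345x170..220
o=np.zeros((600,800,3),np.uint8)
o[:300,:440]=z(b,190,140,110,75,440,300)
o[:300,450:770]=z(b,290,220,80,75,320,300)
o[305:595,:400]=z(a,190,162,100,72,400,290)
o[305:595,410:690]=z(a,290,165,70,72,280,290)
cv2.imwrite('pics/c1.png',o)
```

```text
(no output)
```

View pics/c1.png

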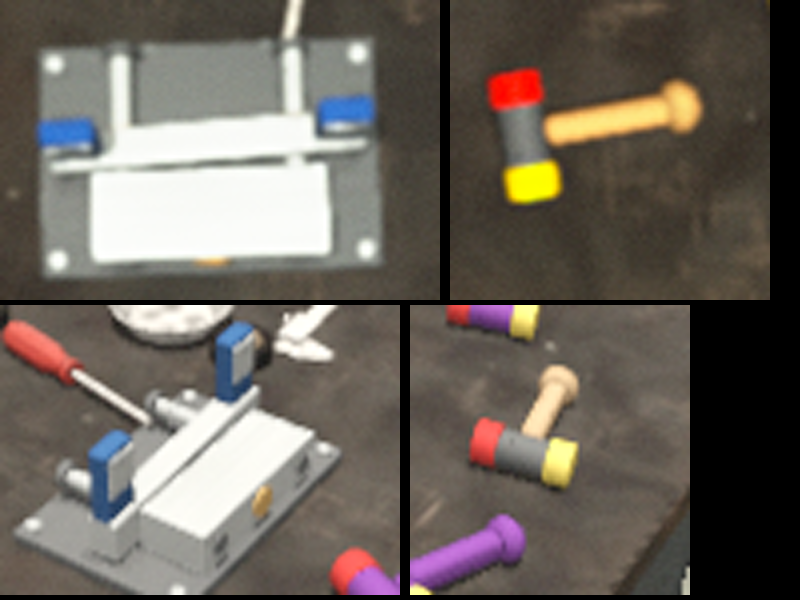

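The enlarged crops confirm that the wooden-handled mallet at about (325,250) in the top view is the one meant. It has a grey head, a red end toward +x and a yellow end toward the robot. The moving half is already turned with its right lug ahead. Next I'll measure both.

```bash
cat > m.py <<'E'
from h import *
from scipy.optimize import least_squares
np.set_printoptions(precision=4,suppress=True)
a=cv2.imread('pics/scene0.png');b=cv2.imread('pics/top0.png')
def blob(im,box,lo,hi):
    x,y,w,h=box;hs=cv2.cvtColor(im[y:y+h,x:x+w],cv2.COLOR_BGR2HSV)
    m=cv2.inRange(hs,lo,hi);n,l,s,c=cv2.connectedComponentsWithStats(m);i=1+np.argmax(s[1:,4]);return c[i]+[x,y],s[i,4]
Y=((22,120,100),(35,255,255));Rd=((0,150,90),(6,255,255));W=((8,60,100),(20,200,255))
ts,tt=cal('scene'),cal('top')
ab=(294,190,45,22);bb=(295,230,30,45)
for n,c in(('red',Rd),('yel',Y)):
    p=blob(a,(300,188,40,26),*c);q=blob(b,bb,*c);print(n,p,q,tri(ray(0,p[0],ts),ray(0,q[0],tt)), onz(0,q[0],.03,tt))
p=blob(b,(318,235,45,25),*W);print('handle',p,onz(0,p[0],.026,tt))
print('knob ends',onz(0,(290+690/4-450/4,220+105/4),.018,tt))
c=np.array([(40,52),(372,38),(382,262),(44,275)])/4+[190,140]
P=np.array([onz(0,q,.012,tt)[:2] for q in c]);M=np.array([(98,120),(98,-120),(-68,-120),(-68,120)])/1e3
f=lambda v:(np.c_[M@[np.cos(v[2]),np.sin(v[2])],M@[0,0]]*0+M@np.array([[np.cos(v[2]),np.sin(v[2])],[-np.sin(v[2]),np.cos(v[2])]])+v[:2]-P).ravel()
s=least_squares(f,[.6,.04,0]);print('mould top',s.x,s.fun*1e3)
cs=np.array([(16,533),(340,455)])
cs=np.c_[190+cs[:,0]/4,162+(cs[:,1]-305)*72/290]
print('mould scene corners',[onz(0,q,.012,ts) for q in cs],P)
Bl=((100,120,50),(125,255,255))
for n,ba,bb in(('L',(210,190,20,35),(195,160,22,22)),('R',(240,160,16,30),(268,158,20,20))):
    p=blob(a,ba,*Bl);q=blob(b,bb,*Bl);print(n,p,q,tri(ray(0,p[0],ts),ray(0,q[0],tt)),onz(0,q[0],.11,tt))
E
python3 m.py
```

```text
red (array([308.194 , 198.5075]), np.int32(67)) (array([305.7054, 241.6744]), np.int32(129)) (array([ 0.4424, -0.1398,  0.0198]), [np.float64(0.0005911300138227666), np.float64(0.0005911300138227463)]) [ 0.442  -0.1385  0.03  ]
yel (array([327.0851, 205.766 ]), np.int32(47)) (array([310.1618, 265.1471]), np.int32(136)) (array([ 0.3772, -0.1535,  0.0101]), [np.float64(0.00020810010116249105), np.float64(0.00020810010116239835)]) [ 0.3786 -0.1502  0.03  ]
handle (array([337.6481, 247.9537]), np.int32(216)) [ 0.425  -0.2274  0.026 ]
knob ends [ 0.4295 -0.2643  0.018 ]
mould top [0.6024 0.036  0.0464] [ 3.1206  1.4164  2.0611 -0.3439 -2.5389 -1.7605 -2.6428  0.6879]
mould scene corners [array([0.6884, 0.1606, 0.012 ]), array([ 0.5369, -0.078 ,  0.012 ])] [[ 0.6916  0.159 ]
 [ 0.7038 -0.079 ]
 [ 0.5426 -0.0853]
 [ 0.5316  0.152 ]]
L (array([216.2897, 204.1402]), np.int32(107)) (array([206.175 , 172.6125]), np.int32(80)) (array([0.6201, 0.1301, 0.0827]), [np.float64(0.0018350834253439223), np.float64(0.0018350834253438623)]) [0.6167 0.1277 0.11  ]
R (array([246.7857, 175.8673]), np.int32(98)) (array([276.3288, 166.9178]), np.int32(73)) (array([ 0.6392, -0.0545,  0.0795]), [np.float64(6.869942150895399e-06), np.float64(6.869942150699654e-06)]) [ 0.633  -0.0521  0.11  ]
```

```bash
cat > plan.py <<'E'
import sys
from h import *
# plan.py x y z yaw_of_tool_x(deg) n : rows for straight move of TCP, tool kept pointing down
def plan(t,yaw,n):
    s=r.get_state();p=np.array(s['tool_pos']);Q=R.from_quat(s['eef_rot'])
    y=np.radians(yaw);G=R.from_matrix(np.c_[[np.cos(y),np.sin(y),0],[np.sin(y),-np.cos(y),0],[0,0,-1]])
    d=(Q.inv()*G).as_rotvec();T=[];D=[]
    for i in range(n):
        T.append((Q.inv().apply((np.array(t)-p)/n)).round(4).tolist());D.append(np.degrees(d/n).round(2).tolist());Q=Q*R.from_rotvec(d/n)
    print(T);print(D)
if __name__=='__main__':
    v=list(map(float,sys.argv[1:]));plan(v[:3],v[3],int(v[4]))
E
python3 plan.py .419 -.195 .2 100 9; python3 plan.py .419 -.195 .2 -80 10
```

```text
[[0.0329, -0.03, 0.0114], [0.0369, -0.0249, 0.0114], [0.0401, -0.0194, 0.0114], [0.0425, -0.0134, 0.0114], [0.044, -0.0071, 0.0114], [0.0445, -0.0006, 0.0114], [0.0442, 0.0058, 0.0114], [0.0429, 0.0121, 0.0114], [0.0407, 0.0182, 0.0114]]
[[0.0, 0.0, -8.31], [0.0, 0.0, -8.31], [0.0, 0.0, -8.31], [0.0, 0.0, -8.31], [0.0, 0.0, -8.31], [0.0, 0.0, -8.31], [0.0, 0.0, -8.31], [0.0, 0.0, -8.31], [0.0, 0.0, -8.31]]
[[0.0296, -0.027, 0.0103], [0.0242, -0.032, 0.0103], [0.0179, -0.0358, 0.0103], [0.0111, -0.0385, 0.0103], [0.0039, -0.0399, 0.0103], [-0.0035, -0.0399, 0.0103], [-0.0107, -0.0386, 0.0103], [-0.0176, -0.036, 0.0103], [-0.0239, -0.0322, 0.0103], [-0.0293, -0.0273, 0.0103]]
[[0.0, -0.0, 10.52], [0.0, -0.0, 10.52], [0.0, -0.0, 10.52], [0.0, -0.0, 10.52], [0.0, -0.0, 10.52], [0.0, -0.0, 10.52], [0.0, -0.0, 10.52], [0.0, -0.0, 10.52], [0.0, -0.0, 10.52], [0.0, -0.0, 10.52]]
```

Request:
play_rows:
  translation:
    - [0.033,-0.03,0.0114]
    - [0.037,-0.025,0.0114]
    - [0.04,-0.0194,0.0114]
    - [0.0425,-0.0134,0.0114]
    - [0.044,-0.007,0.0114]
    - [0.0445,-0.0006,0.0114]
    - [0.044,0.006,0.0114]
    - [0.043,0.012,0.0114]
    - [0.0407,0.018,0.0114]
    - [0,0,0]
  delta_rot:
    - [0,0,-8.3]
    - [0,0,-8.3]
    - [0,0,-8.3]
    - [0,0,-8.3]
    - [0,0,-8.3]
    - [0,0,-8.3]
    - [0,0,-8.3]
    - [0,0,-8.3]
    - [0,0,-8.3]
    - [0,0,0]
  grip: [1,1,1,1,1,1,1,1,1,1]
  squeeze: 55

```text
clock: 2.15
tool_pos: [0.421, -0.1914, 0.1998]
eef_rot: [0.64, 0.768, 0.001, -0.0]
contact_force: [-0.3, -0.8, 0.4]
opening: 1.0
finger_force: 0.0
```

Run:
```python
from h import *
np.set_printoptions(precision=4,suppress=True)
s=r.get_state();print(s['q'],s['tool_pos'],R.from_quat(s['eef_rot']).as_matrix())
k=cal('wrist');im=snap('wrist','w1');print(k)
for p in([.41,-.146,.018],[.4295,-.2643,.018],[.419,-.195,.018]):print(proj(0,p,k))
```

```text
[ 0.5577  0.6857 -0.3647  2.1343  0.5836  0.4171 -0.0919] [ 0.421  -0.1914  0.1998] [[-0.1797  0.9837  0.0011]
 [ 0.9837  0.1797  0.0024]
 [ 0.0022  0.0015 -1.    ]]
(array([[265.2042,   0.    , 252.2653],
       [  0.    , 265.2042, 188.86  ],
       [  0.    ,   0.    ,   1.    ]]), -0.023193488886912805, array([ 0.4078, -0.1189,  0.2816]), array([-0.1432, -0.0138,  0.0887,  0.9856]))
[249.0837 138.8821]
[247.6765 248.0616]
[249.3325 187.5589]
```

View pics/w1.png

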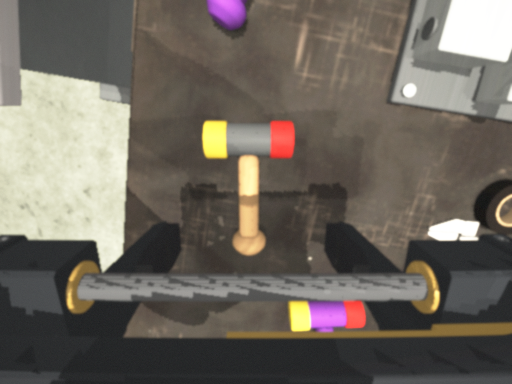

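The wrist view shows the wanted mallet with its head at (249,139), yellow end (216,139), red end (283,139) and knob at (249,242). This is where my measurement projects and it is square to the gripper, so I'll descend and grip.

Request:
play_rows:
  translation:
    - [-0.0034,-0.0027,0.04]
    - [0,0,0.04]
    - [0,0,0.035]
    - [0,0,0.018]
    - [0,0,0]
    - [0,0,0]
    - [0,0,0]
    - [0,0,0]
    - [0,0,0]
    - [0,0,0]
    - [0,0,0]
  delta_rot:
    - [0,0,0]
    - [0,0,0]
    - [0,0,0]
    - [0,0,0]
    - [0,0,0]
    - [0,0,0]
    - [0,0,0]
    - [0,0,0]
    - [0,0,0]
    - [0,0,0]
    - [0,0,0]
  grip: [1,1,1,1,1,-1,-1,-1,-1,-1,-1]
  squeeze: 55

```text
clock: 3.58
tool_pos: [0.4187, -0.1998, 0.0716]
eef_rot: [0.643, 0.765, -0.001, -0.001]
contact_force: [-0.2, 0.3, -0.6]
opening: 0.343
finger_force: 0.0
```

Request:
play_rows:
  translation:
    - [0,0,0.003]
    - [0,0,0]
    - [0,0,0]
  delta_rot:
    - [0,0,0]
    - [0,0,0]
    - [0,0,0]
  grip: [-1,-1,-1]

```text
clock: 3.95
tool_pos: [0.4186, -0.1998, 0.0686]
eef_rot: [0.644, 0.765, -0.001, -0.001]
contact_force: [0.1, 0.2, 0.7]
opening: 0.222
finger_force: 55.0
```

Request:
play_rows:
  translation:
    - [0,0,-0.025]
    - [0,0,-0.03]
    - [0,0,-0.022]
    - [0,0,0]
  delta_rot:
    - [0,0,0]
    - [0,0,0]
    - [0,0,0]
    - [0,0,0]
  grip: [-1,-1,-1,-1]

```text
clock: 4.45
tool_pos: [0.419, -0.2003, 0.1464]
eef_rot: [0.644, 0.765, -0.0, 0.0]
contact_force: [0.1, -0.5, -3.8]
opening: 0.221
finger_force: 55.0
```

```bash
python3 - <<'E'
from h import *
k=cal('wrist');snap('wrist','w2');s=r.get_state();Q=rot(s['eef_rot']);p=np.array(s['tool_pos'])
im=cv2.imread('pics/w2.png');hs=cv2.cvtColor(im,cv2.COLOR_BGR2HSV)
for lo,hi in(((0,170,90),(6,255,255)),((24,150,100),(35,255,255))):
    n,l,st,c=cv2.connectedComponentsWithStats(cv2.inRange(hs,lo,hi));i=1+np.argmax(st[1:,4])
    print(st[i],c[i],((onz(0,c[i],p[2]-.0506,k)-p)@Q).round(4))
E
python3 plan.py .546 .069 .1406 93 7
```

```text
[ 295  114   53   73 2623] [321.7277926  149.49714068] [0.0544 0.0354 0.0506]
[ 157  114   53   72 1004] [183.21713147 155.94920319] [ 0.0513 -0.0344  0.0507]
[[0.0348, 0.0245, 0.0007], [0.0352, 0.0239, 0.0007], [0.0356, 0.0233, 0.0007], [0.036, 0.0227, 0.0007], [0.0364, 0.0221, 0.0007], [0.0367, 0.0214, 0.0007], [0.0371, 0.0208, 0.0007]]
[[-0.01, -0.0, 0.98], [-0.01, -0.0, 0.98], [-0.01, -0.0, 0.98], [-0.01, -0.0, 0.98], [-0.01, -0.0, 0.98], [-0.01, -0.0, 0.98], [-0.01, -0.0, 0.98]]
```

Request:
play_rows:
  translation:
    - [0.035,0.0245,0.0007]
    - [0.035,0.024,0.0007]
    - [0.0356,0.0233,0.0007]
    - [0.036,0.0227,0.0007]
    - [0.0364,0.022,0.0007]
    - [0.0367,0.0214,0.0007]
    - [0.037,0.021,0.0007]
    - [0,0,0]
  delta_rot:
    - [0,0,1]
    - [0,0,1]
    - [0,0,1]
    - [0,0,1]
    - [0,0,1]
    - [0,0,1]
    - [0,0,1]
    - [0,0,0]
  grip: [-1,-1,-1,-1,-1,-1,-1,-1]

```text
clock: 5.5
tool_pos: [0.5471, 0.0743, 0.1392]
eef_rot: [0.687, 0.727, 0.001, -0.002]
contact_force: [0.1, -1.2, -3.0]
opening: 0.223
finger_force: 55.0
```

Run:
```python
from h import *
s=r.get_state();print(s['tool_pos'],s['eef_rot'],s['contact_force'])
im=snap('scene','s2');k=cal('wrist');w=snap('wrist','w3')
o=np.zeros((400,780,3),np.uint8);o[:,:400]=cv2.resize(im[140:250,180:290],(400,400),interpolation=cv2.INTER_CUBIC);o[:285,400:]=cv2.resize(w,(380,285))
cv2.imwrite('pics/c2.png',o)
```

```text
[0.54708611 0.0742803  0.13918907] [ 0.68684929  0.72679747  0.00090158 -0.00163446] [ 0.08377786 -1.16662203 -3.00409694]
```

View pics/c2.png

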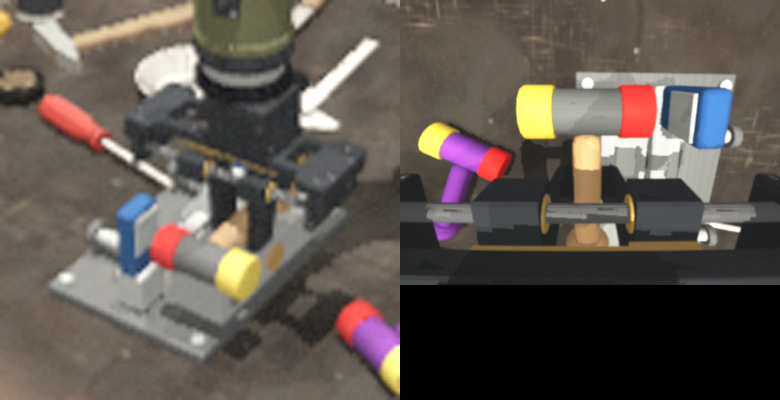

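The scene crop shows the red face just in front of the left lug pad. The wrist view shows the pad at about (360,155) in full-size pixels, a small gap ahead. The left lug trails, so I'll creep onto it first.

Request:
play_rows:
  translation:
    - [0,0.004,0]
    - [0,0.004,0]
    - [0,0.003,0]
    - [0,0,0]
  delta_rot:
    - [0,0,0]
    - [0,0,0]
    - [0,0,0]
    - [0,0,0]
  grip: [-1,-1,-1,-1]

```text
clock: 6.1
tool_pos: [0.5577, 0.0695, 0.1405]
eef_rot: [0.689, 0.725, -0.001, -0.001]
contact_force: [-0.1, -0.9, -3.2]
opening: 0.226
finger_force: 55.0
```

```bash
cat > lug.py <<'E'
from h import *
# blue lug top seen by the wrist camera, and TCP / force
k=cal('wrist');im=r.snapshot('wrist');s=r.get_state();p=np.array(s['tool_pos'])
m=cv2.inRange(cv2.cvtColor(im,cv2.COLOR_BGR2HSV),(100,120,40),(125,255,255))
n,l,st,c=cv2.connectedComponentsWithStats(m)
for i in range(1,n):
    if st[i,4]>300:
        x,y,w,h,A=st[i];print('lug box',st[i],'near edge at z=.113',onz(0,(x,y+h/2),.113,k).round(4))
hs=cv2.cvtColor(im,cv2.COLOR_BGR2HSV);n,l,st,c=cv2.connectedComponentsWithStats(cv2.inRange(hs,(0,170,90),(6,255,255)));i=1+np.argmax(st[1:,4]);x,y,w,h,A=st[i];print('red right edge at axis',st[i],onz(0,(x+w,y+h/2),p[2]-.0506,k).round(4))
print(s['clock'],p.round(4),np.round(s['contact_force'],2),np.degrees(2*np.arctan2(s['eef_rot'][1],s['eef_rot'][0])).round(2))
import glob;cv2.imwrite('pics/l%03d.png'%len(glob.glob('pics/l*.png')),im)
E
python3 lug.py
```

```text
lug box [ 340  112   77   82 3458] near edge at z=.113 [0.5912 0.1279 0.113 ]
red right edge at axis [ 295  115   51   71 2744] [0.6018 0.1261 0.0899]
6.15 [0.5574 0.0696 0.1405] [-0.37 -0.17 -2.37] 92.87
```

Request:
play_rows:
  translation:
    - [0,0.003,0]
    - [0,0.003,0]
    - [0,0.003,0]
    - [0,0,0]
  delta_rot:
    - [0,0,0]
    - [0,0,0]
    - [0,0,0]
    - [0,0,0]
  grip: [-1,-1,-1,-1]

```text
clock: 6.65
tool_pos: [0.5655, 0.0702, 0.1402]
eef_rot: [0.689, 0.725, -0.002, -0.001]
contact_force: [-3.2, 0.2, -1.1]
opening: 0.226
finger_force: 55.0
```

```bash
python3 lug.py
python3 - <<'E'
import cv2
a=cv2.imread('pics/l000.png');b=cv2.imread('pics/l001.png')
cv2.imwrite('pics/c3.png',cv2.vconcat([x[70:240,180:512] for x in(a,b)]))
E
```

```text
lug box [ 339  113   60   83 3397] near edge at z=.113 [0.5984 0.1281 0.113 ]
red right edge at axis [ 295  115   50   71 2634] [0.6089 0.1268 0.0896]
6.7 [0.5655 0.0702 0.1402] [-2.96 -0.84 -1.42] 92.93
```

View pics/c3.png

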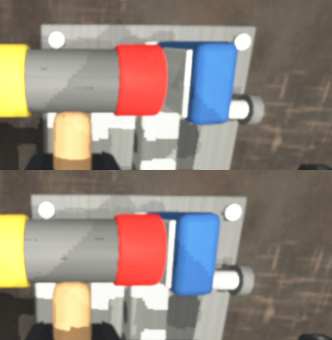

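Contact made: about 3 N, with the red face against the left pad at (346,150). Now I'll push the left lug lightly.

Request:
play_rows:
  translation:
    - [0,0.003,0]
    - [0,0.003,0]
    - [0,0.003,0]
    - [0,0.003,0]
    - [0,0,0]
  delta_rot:
    - [0,0,0]
    - [0,0,0]
    - [0,0,0]
    - [0,0,0]
    - [0,0,0]
  grip: [-1,-1,-1,-1,-1]

```text
clock: 7.32
tool_pos: [0.5778, 0.0712, 0.1402]
eef_rot: [0.689, 0.725, -0.001, -0.001]
contact_force: [-3.3, 0.9, -1.0]
opening: 0.222
finger_force: 55.0
```

```bash
sed -i "s/'near edge at z=.113',onz(0,(x,y+h\/2),.113,k)/'far edge',onz(0,(x+w,y+h\/2),.113,k)/" lug.py; python3 lug.py
```

```text
lug box [ 340  114   61   83 3337] far edge [0.6366 0.1301 0.113 ]
red right edge at axis [ 295  115   50   70 2338] [0.6212 0.1281 0.0896]
7.375 [0.5778 0.0712 0.1402] [-4.99  0.85 -0.97] 92.92
```

Request:
play_rows:
  translation:
    - [0,-0.008,0]
    - [0,-0.008,0]
    - [-0.045,0,0]
    - [-0.045,0,0]
    - [-0.045,0,0]
    - [-0.045,0,0]
    - [0,0,0]
    - [0,0.003,0]
    - [0,0.003,0]
    - [0,0,0]
  delta_rot:
    - [0,0,0]
    - [0,0,0]
    - [0,0,0]
    - [0,0,0]
    - [0,0,0]
    - [0,0,0]
    - [0,0,0]
    - [0,0,0]
    - [0,0,0]
    - [0,0,0]
  grip: [-1,-1,-1,-1,-1,-1,-1,-1,-1,-1]

```text
clock: 8.62
tool_pos: [0.578, -0.1078, 0.1406]
eef_rot: [0.688, 0.726, -0.0, -0.001]
contact_force: [0.2, -0.5, -3.1]
opening: 0.225
finger_force: 55.0
```

```bash
python3 lug.py
```

```text
lug box [ 343  117   70   82 3426] far edge [ 0.6424 -0.0497  0.113 ]
red right edge at axis [ 294  114   53   73 3248] [ 0.6226 -0.0511  0.0899]
8.675 [ 0.5777 -0.1082  0.1405] [-0.36  0.33 -2.48] 93.0
```

Request:
play_rows:
  translation:
    - [0,0.003,0]
    - [0,0.003,0]
    - [0,0.003,0]
    - [0,0.003,0]
    - [0,0.003,0]
    - [0,0,0]
  delta_rot:
    - [0,0,0]
    - [0,0,0]
    - [0,0,0]
    - [0,0,0]
    - [0,0,0]
    - [0,0,0]
  grip: [-1,-1,-1,-1,-1,-1]

```text
clock: 9.43
tool_pos: [0.5913, -0.1091, 0.14]
eef_rot: [0.689, 0.725, -0.002, -0.001]
contact_force: [-5.1, -1.6, -0.7]
opening: 0.223
finger_force: 55.1
```

```bash
python3 lug.py
```

```text
lug box [ 339  112   61   84 3509] far edge [ 0.6494 -0.0497  0.113 ]
red right edge at axis [ 294  114   52   73 3253] [ 0.6352 -0.0526  0.0894]
9.475 [ 0.5913 -0.1092  0.14  ] [-5.94 -1.39 -0.79] 92.91
```

Request:
play_rows:
  translation:
    - [0,-0.007,0]
    - [0,-0.007,0]
    - [0.045,0,0]
    - [0.045,0,0]
    - [0.045,0,0]
    - [0.045,0,0]
    - [0,0,0]
    - [0,0.003,0]
    - [0,0.003,0]
    - [0,0.003,0]
    - [0,0.003,0]
    - [0,0.003,0]
    - [0,0.003,0]
    - [0,0,0]
  delta_rot:
    - [0,0,0]
    - [0,0,0]
    - [0,0,0]
    - [0,0,0]
    - [0,0,0]
    - [0,0,0]
    - [0,0,0]
    - [0,0,0]
    - [0,0,0]
    - [0,0,0]
    - [0,0,0]
    - [0,0,0]
    - [0,0,0]
    - [0,0,0]
  grip: [-1,-1,-1,-1,-1,-1,-1,-1,-1,-1,-1,-1,-1,-1]

```text
clock: 11.22
tool_pos: [0.5861, 0.07, 0.1399]
eef_rot: [0.689, 0.724, -0.003, -0.001]
contact_force: [-4.5, -1.4, -1.8]
opening: 0.221
finger_force: 55.0
```

```bash
python3 lug.py
```

```text
lug box [ 331  110   72   83 3462] far edge [0.6452 0.1305 0.113 ]
red right edge at axis [ 295  115   50   70 2092] [0.6295 0.1268 0.0893]
11.275 [0.5861 0.0701 0.1399] [-5.08 -2.58 -1.18] 92.85
```

Request:
play_rows:
  translation:
    - [0,-0.007,0]
    - [0,-0.007,0]
    - [-0.045,0,0]
    - [-0.045,0,0]
    - [-0.045,0,0]
    - [-0.045,0,0]
    - [0,0,0]
    - [0,0.003,0]
    - [0,0.003,0]
    - [0,0.003,0]
    - [0,0.003,0]
    - [0,0.003,0]
    - [0,0.003,0]
    - [0,0.003,0]
    - [0,0,0]
  delta_rot:
    - [0,0,0]
    - [0,0,0]
    - [0,0,0]
    - [0,0,0]
    - [0,0,0]
    - [0,0,0]
    - [0,0,0]
    - [0,0,0]
    - [0,0,0]
    - [0,0,0]
    - [0,0,0]
    - [0,0,0]
    - [0,0,0]
    - [0,0,0]
    - [0,0,0]
  grip: [-1,-1,-1,-1,-1,-1,-1,-1,-1,-1,-1,-1,-1,-1,-1]

```text
clock: 13.15
tool_pos: [0.6026, -0.1074, 0.14]
eef_rot: [0.688, 0.725, -0.001, -0.002]
contact_force: [-4.9, 1.7, -0.8]
opening: 0.22
finger_force: 55.1
```

```bash
python3 lug.py
```

```text
lug box [ 341  114   58   84 3491] far edge [ 0.6604 -0.0487  0.113 ]
red right edge at axis [ 293  114   53   72 3246] [ 0.6464 -0.0505  0.0894]
13.2 [ 0.6026 -0.1074  0.14  ] [-5.68  1.1  -1.19] 92.98
```

Request:
play_rows:
  translation:
    - [0,-0.008,0]
    - [0,-0.008,0]
    - [0.045,0,0]
    - [0.045,0,0]
    - [0.045,0,0]
    - [0.045,0,0]
    - [0,0,0]
    - [0,0.003,0]
    - [0,0.003,0]
    - [0,0.003,0]
    - [0,0.003,0]
    - [0,0.003,0]
    - [0,0.003,0]
    - [0,0.003,0]
    - [0,0,0]
  delta_rot:
    - [0,0,0]
    - [0,0,0]
    - [0,0,0]
    - [0,0,0]
    - [0,0,0]
    - [0,0,0]
    - [0,0,0]
    - [0,0,0]
    - [0,0,0]
    - [0,0,0]
    - [0,0,0]
    - [0,0,0]
    - [0,0,0]
    - [0,0,0]
    - [0,0,0]
  grip: [-1,-1,-1,-1,-1,-1,-1,-1,-1,-1,-1,-1,-1,-1,-1]

```text
clock: 15.08
tool_pos: [0.5983, 0.0706, 0.1398]
eef_rot: [0.689, 0.724, -0.002, -0.001]
contact_force: [-4.6, -2.7, -0.5]
opening: 0.22
finger_force: 55.0
```

```bash
python3 lug.py
```

```text
lug box [ 331  111   73   83 3475] far edge [0.6578 0.1307 0.113 ]
red right edge at axis [ 294  115   51   71 2522] [0.6417 0.1271 0.0893]
15.125 [0.5982 0.0706 0.1399] [-4.44 -2.54 -1.27] 92.84
```

Request:
play_rows:
  translation:
    - [0,-0.007,0]
    - [0,-0.007,0]
    - [-0.045,0,0]
    - [-0.045,0,0]
    - [-0.045,0,0]
    - [-0.045,0,0]
    - [0,0,0]
    - [0,0.003,0]
    - [0,0.003,0]
    - [0,0.003,0]
    - [0,0.003,0]
    - [0,0.003,0]
    - [0,0.003,0]
    - [0,0,0]
  delta_rot:
    - [0,0,0]
    - [0,0,0]
    - [0,0,0]
    - [0,0,0]
    - [0,0,0]
    - [0,0,0]
    - [0,0,0]
    - [0,0,0]
    - [0,0,0]
    - [0,0,0]
    - [0,0,0]
    - [0,0,0]
    - [0,0,0]
    - [0,0,0]
  grip: [-1,-1,-1,-1,-1,-1,-1,-1,-1,-1,-1,-1,-1,-1]

```text
clock: 16.88
tool_pos: [0.6119, -0.1068, 0.14]
eef_rot: [0.688, 0.725, -0.001, -0.002]
contact_force: [-5.0, 2.1, -1.3]
opening: 0.219
finger_force: 55.1
```

```bash
python3 lug.py
```

```text
lug box [ 342  115   57   84 3493] far edge [ 0.6698 -0.0485  0.113 ]
red right edge at axis [ 293  114   53   72 3238] [ 0.6557 -0.0498  0.0894]
16.925 [ 0.6118 -0.1067  0.14  ] [-5.49  2.12 -1.18] 92.98
```

Request:
play_rows:
  translation:
    - [0,-0.0075,0]
    - [0,-0.0075,0]
    - [0.045,0,0]
    - [0.045,0,0]
    - [0.045,0,0]
    - [0.045,0,0]
    - [0,0,0]
    - [0,0.003,0]
    - [0,0.003,0]
    - [0,0.003,0]
    - [0,0.003,0]
    - [0,0.003,0]
    - [0,0,0]
  delta_rot:
    - [0,0,0]
    - [0,0,0]
    - [0,0,0]
    - [0,0,0]
    - [0,0,0]
    - [0,0,0]
    - [0,0,0]
    - [0,0,0]
    - [0,0,0]
    - [0,0,0]
    - [0,0,0]
    - [0,0,0]
    - [0,0,0]
  grip: [-1,-1,-1,-1,-1,-1,-1,-1,-1,-1,-1,-1,-1]

```text
clock: 18.55
tool_pos: [0.6022, 0.0706, 0.1398]
eef_rot: [0.689, 0.724, -0.003, -0.001]
contact_force: [-4.7, -1.6, -2.9]
opening: 0.224
finger_force: 55.0
```

```bash
python3 lug.py
```

```text
lug box [ 330  110   73   83 3483] far edge [0.6612 0.1311 0.113 ]
red right edge at axis [ 288  115   58   71 2928] [0.6461 0.1272 0.0892]
18.6 [0.6022 0.0707 0.1398] [-4.72 -2.46 -1.37] 92.84
```

Request:
play_rows:
  translation:
    - [0,-0.01,0]
    - [0,-0.03,0]
    - [0,-0.04,0]
    - [-0.04,-0.035,0]
    - [-0.055,-0.03,0]
    - [-0.055,-0.015,0]
    - [-0.055,-0.015,0]
    - [-0.055,-0.015,0]
    - [0,0,0]
    - [0,0,0]
  delta_rot:
    - [0,0,0]
    - [0,0,0]
    - [0,0,0]
    - [0,0,0]
    - [0,0,0]
    - [0,0,0]
    - [0,0,0]
    - [0,0,0]
    - [0,0,0]
    - [0,0,0]
  grip: [-1,-1,-1,-1,-1,-1,-1,-1,-1,-1]

```text
clock: 19.85
tool_pos: [0.4277, -0.1964, 0.1411]
eef_rot: [0.689, 0.725, 0.001, -0.0]
contact_force: [0.6, 0.7, -2.9]
opening: 0.216
finger_force: 55.0
```

Run:
```python
from h import *
s=r.get_state();print(s['tool_pos'],s['clock'])
a=snap('scene','s9');b=snap('top','t9')
z=lambda im,x,y,w,h,W,H:cv2.resize(im[y:y+h,x:x+w],(W,H),interpolation=cv2.INTER_CUBIC)
o=np.zeros((600,790,3),np.uint8)
o[:300,:440]=z(b,190,140,110,75,440,300);o[:300,450:]=z(b,270,200,85,75,340,300)
o[300:,:420]=z(a,190,155,105,75,420,300)
cv2.imwrite('pics/c9.png',o)
```

```text
[ 0.42771945 -0.19642319  0.14112888] 19.85
```

View pics/c9.png

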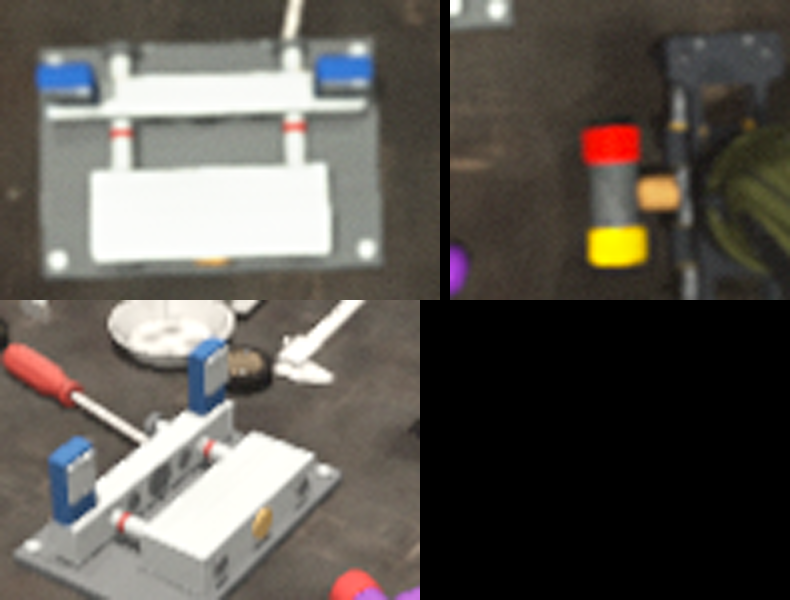

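The crops show both red bands in full, at (120,132) and (293,127). The half is parallel to the plate, and my touch readings give a gap of about 38 mm. The bench below the mallet is clear, so I'll lay it down.

Request:
play_rows:
  translation:
    - [0,0,0.03]
    - [0,0,0.025]
    - [0,0,0.011]
    - [0,0,0.004]
    - [0,0,0.002]
    - [0,0,0]
  delta_rot:
    - [0,0,0]
    - [0,0,0]
    - [0,0,0]
    - [0,0,0]
    - [0,0,0]
    - [0,0,0]
  grip: [-1,-1,-1,-1,-1,-1]

```text
clock: 20.7
tool_pos: [0.427, -0.1966, 0.069]
eef_rot: [0.689, 0.725, -0.0, -0.0]
contact_force: [0.3, 0.3, -3.2]
opening: 0.222
finger_force: 55.0
```

Request:
play_rows:
  translation:
    - [0,0,0.001]
    - [0,0,0]
    - [0,0,0]
    - [0,0,0]
    - [0,0,0]
    - [0,0,0]
    - [0,0,0]
    - [0,0,0]
    - [0,0,0]
    - [0,0,-0.02]
    - [0,0,-0.04]
    - [0,0,-0.05]
    - [0,0,0]
    - [0,0,0]
    - [0,0,0]
  delta_rot:
    - [0,0,0]
    - [0,0,0]
    - [0,0,0]
    - [0,0,0]
    - [0,0,0]
    - [0,0,0]
    - [0,0,0]
    - [0,0,0]
    - [0,0,0]
    - [0,0,0]
    - [0,0,0]
    - [0,0,0]
    - [0,0,0]
    - [0,0,0]
    - [0,0,0]
  grip: [-1,-1,0.2,0.6,1,1,1,1,1,1,1,1,1,1,1]

```text
clock: 22.58
tool_pos: [0.4261, -0.1969, 0.1766]
eef_rot: [0.689, 0.725, -0.001, -0.002]
contact_force: [0.2, -0.1, 0.0]
opening: 1.0
finger_force: 0.0
```

Run:
```python
from h import *
s=r.get_state();print(s['tool_pos'],s['clock'],s['opening'],s['contact_force'])
w=snap('wrist','w10');t=snap('top','t10');cv2.imwrite('pics/c10.png',np.hstack([cv2.resize(w,(400,300)),cv2.resize(t[90:290,90:357],(400,300))]))
```

```text
[ 0.42613662 -0.19688392  0.17663079] 22.575 1.000274877961352 [ 0.24491396 -0.11012749  0.04583481]
```

View pics/c10.png

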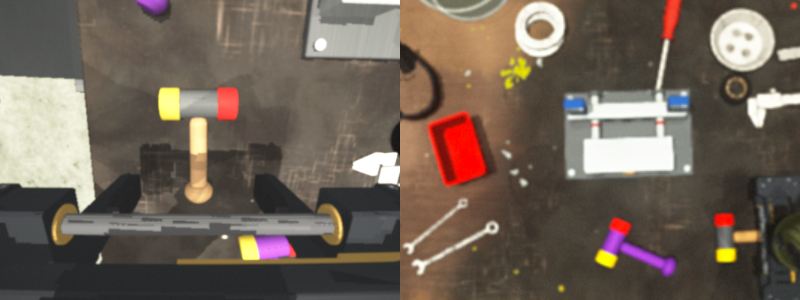

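The mallet lies flat on the bench and released, with its head at (198,103) in the wrist view. The mould is open and square, and the bin, tape and calipers are where they were.

```bash
python3 -c "
from plant import r
print(r.finish_job())"
```

```text
the job is handed in; nothing more can be done
None
```

I tapped the mould open to a gap of about 38 mm, square to within about 0.01 rad by my measurements, laid the mallet flat on the bench clear of it, and handed the job in at about 23 s; no verdict came back.

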